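# Close up a sample case: hold-down flap, then cover

## Task

Pack up the open sample case: push the upright white hold-down flap over until it lies fully down on the vial cells, and then swing the grey cover over and press it fully shut. Only push, with the fingertips or the outside of the fingers: do not grip, lift or carry anything, do not slam the cover, and leave the vials in their cells and the things on the bench where they are.

Things in the scene. Friction and masses are not known exactly. Their poses are not given: they have to be found in the camera images.
- case: Grey sample case fixed on the bench, 260 (own x) by 190 mm (own y), rim 85 mm high, yaw -21 to +35 deg. Origin: centre of its underside; z up. Its -x part holds a foam insert with 3 x 3 vial cells, its +x part a white meter. The flap is hinged on its -y side (robot's right), the cover on its +y side. The open latches and handle on the -y wall have no part in the job.
- flap (a joint): Angle of the flap, rad: 0 = fully down (fixed stop, level, upper face 78 mm above the bench), 1.57 = upright; starts at 1.40 to 1.62, stop at 1.65. White plate 152 (case x) by 156 mm, 4 mm thick, 50 x 16 mm tab on its free edge, foam pad beneath. Folding down moves the free edge to case +y. Stiff hinge: stays where left; 1 to 2 N at 100 mm moves it.
- flap_hinge (a point): Middle of the flap's hinge line, which runs along case x: at case x = -44 mm, y = -86 mm, 76 mm above the bench, in the middle of the plate's thickness.
- flap_edge (a point): Middle of the tip of the flap's finger tab, 172 mm from the flap's hinge line, in the middle of the plate's thickness. Fingers on the dark foam pad (120 x 110 x 4 mm, under the flap) and on the white plate at once count as gripping the flap.
- cover (a joint): Angle of the cover, rad: 0 = fully shut (fixed stop), 1.57 = upright; starts at 1.72 to 1.95, leaning outwards; stop at 2.0. Grey shell 262 (case x) by 194 mm, 35 mm deep, foam lined. Shutting moves its free edge to case -y. Stiff hinge: stays where left; 2 to 6 N on the outer face 150 mm from the hinge moves it. It cannot shut while the flap stands up.
- cover_hinge (a point): Middle of the cover's hinge line, which runs along case x: at case x = 0, y = +98.5 mm, 87 mm above the bench. The cover's flat outer face lies 35 mm from the plane through this line and the cover's rim (shut: outer face level, 122 mm above the bench).
- cover_edge (a point): Middle of the cover's free edge, half-way through its 35 mm depth, 195.5 mm from the hinge line. Fingers on the dark foam lining inside the cover (240 x 160 mm) and on its outer face at once count as gripping the cover.
- vial0: Glass vial, 28 mm diameter, 61 mm tall with its blue cap, standing loose on the floor of a cell of the case, 6 mm above the bench (cells 36 mm wide). Origin: centre of its underside. Stays where it is.
- vial1: Glass vial, 28 mm diameter, 61 mm tall with its blue cap, standing loose on the floor of a cell of the case, 6 mm above the bench (cells 36 mm wide). Origin: centre of its underside. Stays where it is.
- vial2: Glass vial, 28 mm diameter, 61 mm tall with its blue cap, standing loose on the floor of a cell of the case, 6 mm above the bench (cells 36 mm wide). Origin: centre of its underside. Stays where it is.
- vial3: Glass vial, 28 mm diameter, 61 mm tall with its blue cap, standing loose on the floor of a cell of the case, 6 mm above the bench (cells 36 mm wide). Origin: centre of its underside. Stays where it is.
- bottle: Reagent bottle with blue cap, 70 mm diameter, about 140 mm tall, standing on the far right of the case. Origin: centre of its underside. Stays where it is.
- flask: Conical flask with black stopper, 68 mm diameter, 110 mm tall, on the robot's right. Origin: centre of its underside. Stays where it is.
- jug: Plastic jug with handle, 96 mm diameter, 125 mm tall, on the robot's left. Origin: centre of its underside. Stays where it is.
- pipette: White hand pipette lying on its side on the robot's left, about 250 mm long, 27 mm high. Origin: near the middle of its length, on the bench. Stays where it is.
There are look-alikes about, which are no part of the job. Leave any red or turquoise look-alike of the vial2 alone.

How it is judged (in metres and radians):
On the way, in this order (a step that is already met when the one before it is completed fails the run):
1. the flap lies fully down while the cover still stands open (value of joint flap below 0.05 rad and value of joint cover above 1.2 rad), for 0.2 s.
2. the cover is fully shut over the folded flap (value of joint cover below 0.04 rad and value of joint flap below 0.05 rad), for 0.2 s.
At the end, for the whole second after the job is handed in: The flap is folded down (within 0.05 rad of its stop), the cover is shut over it (within 0.04 rad of its stop, which is 8 mm at its free edge) and at rest, the four vials stand in their cells and the things on the bench are within 30 mm of where they stood (all of step 2 and velocity of joint cover between -0.05 and 0.05 rad/s and height (world z) of each of vial0, vial1, vial2, vial3 below 0.018 m and distance of each of bottle, flask, jug, pipette from where it was at the start of the episode below 0.03 m); the robot touches nothing.
It fails at once if a vial is lifted out of its cell (raised more than 20 mm) (height (world z) of any of vial0, vial1, vial2, vial3 above 0.026 m).
It fails at once if a thing on the bench is shifted more than 30 mm, lifted or knocked over (distance of any of bottle, flask, jug, pipette from where it was at the start of the episode above 0.03 m or angle between any of bottle, flask, jug's own z axis and vertical above 0.4 rad).
It fails at once if the flap is gripped: fingers on its foam pad and its white plate at once (contact force between the fingers and flap_c2 above 1 N and contact force between the fingers and flap_c0 above 1 N).
It fails at once if the cover is gripped: fingers on its lining and its outer face at once (contact force between the fingers and cover_c2 above 1 N and contact force between the fingers and cover_c1 above 1 N).
It fails at once if the cover is slammed (swung shut faster than 3.5 rad/s) (velocity of joint cover below -3.5 rad/s).
It also fails if it takes over 54 s, if anything falls off the work surface, if the arm or the gripper's body presses on something with over 40 N, if the wrist force passes 120 N, or if a joint passes its speed limit or range.

## Robot

A 6-joint arm with a two-finger parallel gripper is mounted at the origin on the work surface. World frame = base frame: x ahead of the robot, y to its left, z up, the work surface at z = 0. Lengths are in mm, angles in degrees, forces in N, time in s.
With the tool pointing down it reaches from about 350 to 850 mm from the base axis. Payload 8.1 kg.
Tool frame: the origin (TCP) lies at the very end of the fingers, on their centre line; the grasp point (between the pads) lies 19 mm behind it (r.grip_depth is the distance from the TCP to the grasp point, in mm); z points along the fingers, y is the direction in which the jaws open and shut (so a half turn about z gives the same grasp; the last joint's range is limited). The gripper opens to 85 mm and grips with 20 to 120 N. Pads are 22 mm wide; open, the fingers measure 114 mm over their backs; the gripper's body (76 mm by 85 mm) begins 54 mm behind the grasp point. The pads swing forward as they close: fully open they stand 13 mm farther back than shut.
Start: joints at [72.342, 7.471, 85.268, -0, 87.261, -4.893], TCP at [132.554, 585.179, 231.292] pointing down, gripper open.
Joint ranges: [-169.43, 169.43], [-51.17, 129.36], [1.28, 143.12], [-76.62, 256.62], [0, 156.53], [-152.29, 152.29]. Speed limits (degrees/s): [136.94, 136.94, 159.86, 180, 180, 180].

## Interface

Orientations are given as [roll, pitch, yaw] about the fixed x, y, z axes, in that order (R = Rz(yaw) Ry(pitch) Rx(roll)).
In Python, from bench import status, viewer, hand_in, r gives the robot as it stands.
- The arm moves only by the shell command python3 -m crank 'ROWS' [OPENING] [FORCE]. ROWS is a JSON object of lists of equal length, an entry for each row: "slide": the shift along the tool's x, y, z in m, a list of three; "twist": the turn about the tool's z in rad. A call has 1 to 8 rows; each row shifts and turns the commanded pose from where the row before left it, along the tool's axes as they then stand; what a row does not reach is not made up. A row lasts 1/10 s, in which the tool goes at most 50 mm and 8.59 degrees, less where a joint would pass 70% of its speed; a pose out of reach is approached as far as the arm can. A call with a gripper value outside its range is refused whole. OPENING is the closure, from 0 (fully open) to 1 (shut), set as the call begins (- or left out, the last holds). The fingers move at their own pace and stop on an object; FORCE is the grip in N (left out, the last holds). Time passes only in rows, so rows that do not move let the fingers close. It gives the time, the measured TCP pose, the force and the opening at its end, in the units of the state.
- status.sense(): the state, without advancing time (a new reading comes with each control period).
- viewer.snapshot(name): name is "scene" or "top"; returns a dict with "img" (480x640x3 uint8, red, green, blue), "fx", "fy", "cx", "cy" (pixels), "k1" (the pictures are not rectified: a ray, as slopes to the right and down, at radius r is drawn at 1 + k1 r^2 times it, then the intrinsics apply), "R" (3x3) and "t" (3): a world point X has camera coordinates R X + t. Camera axes: x right, y down, z forward; pixel columns grow to the right and rows downward; lengths in mm; the calibration is good to about 2 mm. A picture is of the moment at which its call begins. There is no depth.
- hand_in(): hands the job in, once; it reports no verdict.
The state is a dict: "time": time; "joint_pos": joint angles; "qd": joint speeds; "joint_efforts": joint torques, N m; "tool_pos": TCP position; "tcp_rot": TCP orientation; "ft_force": force on the tool from outside, world axes, zero at the start; "wrist_torque": the same for the moment, N m; "finger_gap": finger opening in mm.
Only numpy, scipy, OpenCV 4.12 (cv2) and the standard library are available. Lean on these libraries where they do the work, as an engineer would, in place of code of your own. Each camera call takes 0.05 s, during which the arm holds its last target.

## Working session

There is one attempt and no reset: what is moved stays moved. The work goes in short steps, Python scripts to look and compute and a shell command to move; the robot and the scene stay as the last step left them, time stands still between calls to the robot, and variables do not carry over. Pictures are saved under pics/ and viewed, and the job is handed in when it is done.

```bash
ls; mkdir -p pics
python3 - <<'E'
from bench import status, viewer, r
import cv2
print(status.sense())
for n in ("scene","top"):
    s=viewer.snapshot(n); cv2.imwrite(f"pics/{n}0.png",s["img"][:,:,::-1])
    print(n,{k:s[k] for k in s if k!="img"})
E
```

```text
pics
{'time': 0.0, 'joint_pos': array([ 7.23418810e+01,  7.51642571e+00,  8.53295361e+01,  6.16848554e-04,
        8.72623973e+01, -4.89130081e+00]), 'qd': array([ 0.02457408, -0.03594229,  0.00614647,  0.07091981,  0.13941056,
       -0.06576464]), 'joint_efforts': array([ 2.15321570e-04, -5.69432080e+01, -5.00533891e+01, -3.00069132e-04,
        1.53812411e-02, -4.39016776e-05]), 'tool_pos': array([132.37677688, 584.64277792, 230.2282468 ]), 'tcp_rot': array([-1.79892088e+02, -9.85315094e-03,  1.67233143e+02]), 'ft_force': array([ 0.04703749,  0.17746942, -0.17892864]), 'wrist_torque': array([-0.00065871, -0.02758076, -0.0051265 ]), 'finger_gap': 85.61247393198731}
scene {'fx': 517.8481687405189, 'fy': 517.8481687405189, 'cx': 325.85979090149306, 'cy': 234.97590162331886, 'k1': -0.04085022024680139, 'R': array([[-0.58155695,  0.81337146,  0.01477772],
       [ 0.65648547,  0.47995735, -0.58195169],
       [-0.48043557, -0.3287367 , -0.81308907]]), 't': array([ 341.46845289, -335.14215086, 1418.65479188])}
top {'fx': 525.1006186500298, 'fy': 525.1006186500298, 'cx': 324.78699690167775, 'cy': 245.63244676561763, 'k1': -0.15642525100230573, 'R': array([[-0.00898936, -0.99976355,  0.01980005],
       [-0.99507982,  0.00698995, -0.09882961],
       [ 0.09866784, -0.02059105, -0.99490737]]), 't': array([   4.33697098,  600.03703121, 1319.92694006])}
```

View pics/scene0.png

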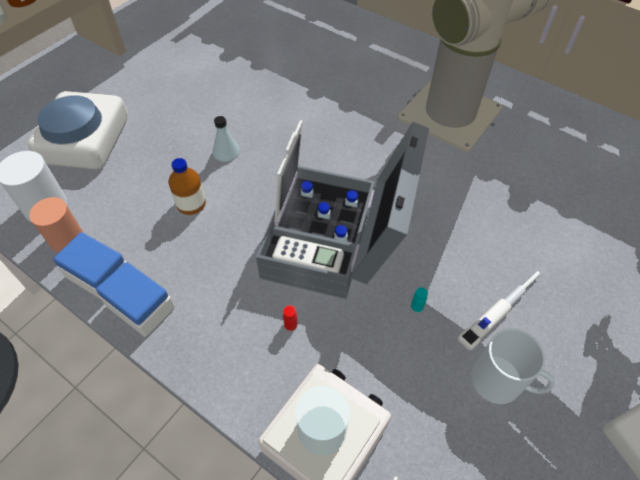

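View pics/top0.png

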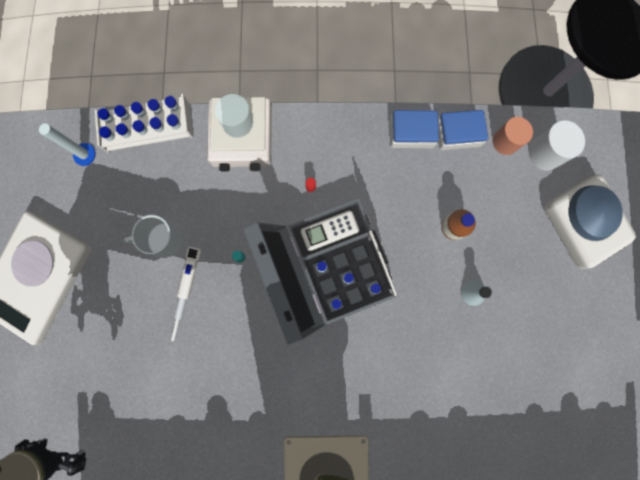

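Run:
```python
import cv2
a=cv2.imread("pics/scene0.png")[110:310,230:450]; cv2.imwrite("pics/sc_z.png",cv2.resize(a,None,fx=3,fy=3,interpolation=cv2.INTER_CUBIC)[:600])
a=cv2.imread("pics/top0.png")[190:350,235:415]; cv2.imwrite("pics/tp_z.png",cv2.resize(a,None,fx=3.75,fy=3.75,interpolation=cv2.INTER_CUBIC))
```

```text
(no output)
```

View pics/sc_z.png

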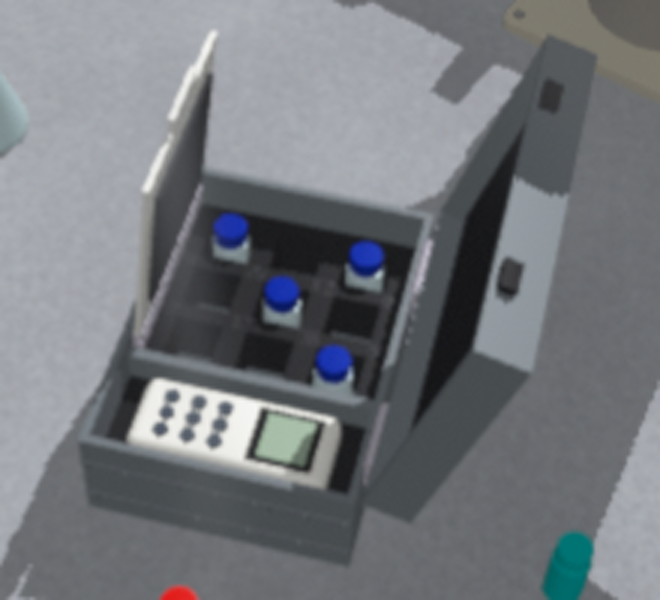

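View pics/tp_z.png

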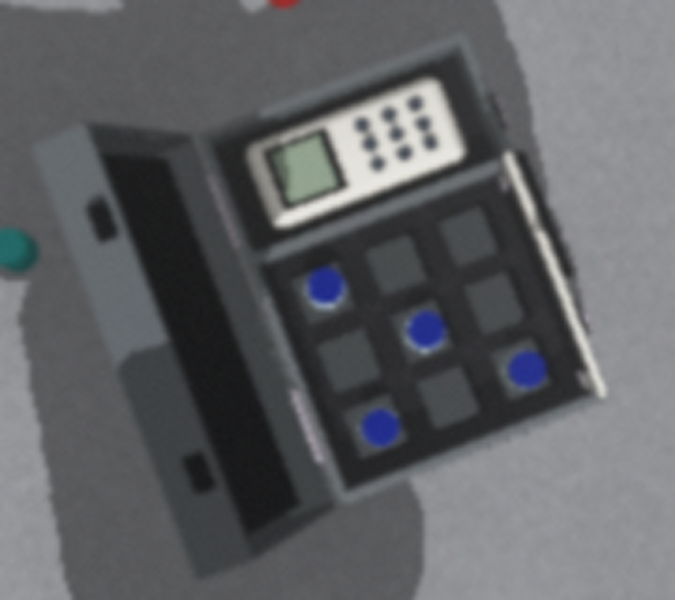

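```bash
cat > h.py <<'E'
import numpy as np, cv2
from scipy.optimize import least_squares
def proj(s,X):
    d=np.array([s['k1'],0,0,0,0.]);K=np.array([[s['fx'],0,s['cx']],[0,s['fy'],s['cy']],[0,0,1]])
    return cv2.projectPoints(np.asarray(X,float).reshape(-1,1,3),cv2.Rodrigues(s['R'])[0],s['t'],K,d)[0][:,0]
def cov(x,rr,off,a):
    return np.array([x,98.5-rr*np.cos(a)+off*np.sin(a),87+rr*np.sin(a)+off*np.cos(a)])
def flp(x,rr,off,f): # off: above plate when down
    return np.array([-44+x,-86+rr*np.cos(f)-off*np.sin(f),76+rr*np.sin(f)+off*np.cos(f)])
def W(p,c):
    y=np.radians(p[2]); C,S=np.cos(y),np.sin(y)
    return np.array([p[0]+C*c[0]-S*c[1],p[1]+S*c[0]+C*c[1],c[2]])
E
python3 - <<'E'
from h import *
from bench import viewer
S=viewer.snapshot("scene");T=viewer.snapshot("top")
sc=lambda u,v:(230+u/3,110+v/3); tp=lambda u,v:(235+u/3.75,190+v/3.75)
A=np.array
obs=[]
def o(cam,px,f): obs.append((cam,px,f))
o(T,tp(345,495),lambda p:A([-130,95,85.]))
o(T,tp(462,40),lambda p:A([130,-95,85.]))
o(S,sc(85,437),lambda p:A([130,-95,85.]))
o(S,sc(90,503),lambda p:A([130,-95,0.]))
o(S,sc(350,562),lambda p:A([130,95,0.]))
o(S,sc(205,172),lambda p:A([-130,-95,85.]))
o(S,sc(437,215),lambda p:A([-130,95,85.]))
for cam,m,x,off,u,v in [(T,tp,131,35,35,150),(T,tp,-131,35,200,578),(T,tp,131,0,85,122),(T,tp,-131,0,250,555),
  (S,sc,-131,0,547,40),(S,sc,-131,35,596,58),(S,sc,131,0,475,350),(S,sc,131,35,532,373)]:
    o(cam,m(u,v),lambda p,x=x,off=off:cov(x,195.5,off,p[3]))
for cam,m,x,u,v in [(T,tp,76,510,153),(T,tp,-76,601,395),(S,sc,76,150,185),(S,sc,-76,213,37)]:
    o(cam,m(u,v),lambda p,x=x:flp(x,156,0,p[4]))
res=lambda p:np.concatenate([proj(c,W(p,f(p)))[0]-px for c,px,f in obs])
s=least_squares(res,[450,0,20,1.8,1.5],loss='soft_l1')
print(s.x); print(res(s.x).reshape(-1,2).round(1))
p=s.x; np.save("pose.npy",p)
print("flap edge",W(p,flp(0,172,0,p[4])),"cover edge",W(p,cov(0,195.5,17,p[3])))
# bench things approx
def ray(s,uv,z):
    K=A([[s['fx'],0,s['cx']],[0,s['fy'],s['cy']],[0,0,1]])
    n=cv2.undistortPoints(A([[uv]],float),K,A([s['k1'],0,0,0,0.]))[0,0]
    d=s['R'].T@A([n[0],n[1],1]); c=-s['R'].T@s['t']; return c+d*(z-c[2])/d[2]
for n,uv,z in [("bottlecap",(468,219),140),("flaskstop",(486,293),110),("jug",(152,232),125),("pip",(188,275),15),("piptip",(174,340),10),("turq",(238,257),40),("red",(311,184),40)]: print(n,ray(T,uv,z).round())
E
```

```text
[556.72245264 -40.69491392  20.7348981  -79.84164788  76.87286566]
[[-2.1  2.5]
 [-0.1 -2.1]
 [-2.1  0.6]
 [ 0.   0.5]
 [-0.1  1.6]
 [-4.3 -2.9]
 [-0.1 -0.4]
 [-1.3 -1.3]
 [-1.3  0.7]
 [-0.3 -0.2]
 [ 0.3  1.3]
 [ 0.6 -2.4]
 [ 0.8 -1.5]
 [-0.9 -0.4]
 [-0.4 -0.3]
 [-1.1  0.1]
 [ 0.3  0.2]
 [-1.6  2.3]
 [ 0.4 -1.7]]
flap edge [ 540.17386258 -121.25903042  247.20548573] cover edge [497.65376502 115.33834382 270.95362088]
bottlecap [ 651. -345.  140.]
flaskstop [ 473. -393.  110.]
jug [627. 420. 125.]
pip [527. 356.  15.]
piptip [359. 393.  10.]
turq [571. 221.  40.]
red [759.  34.  40.]
```

```bash
python3 -m crank '{"slide":[[0,0,-0.02],[0,0,-0.02],[0,0,-0.02],[0,0,-0.02],[0,0,-0.02],[0,0,-0.02],[0,0,-0.02],[0,0,0]],"twist":[0.141,0.141,0.141,0.141,0.141,0.141,0.141,0]}' 1 30
```

```text
time: 1.0
tool_pos: [132.9, 586.1, 374.7]
tcp_rot: [179.8, -0.2, 110.5]
ft_force: [-0.9, 0.0, 0.3]
finger_gap: -0.1
```

```bash
M='import'; python3 -m crank '{"slide":[[-0.04,0.006,0],[-0.04,0.006,0],[-0.04,0.006,0],[-0.04,0.006,0],[-0.04,0.006,0],[-0.04,0.006,0],[-0.04,0.006,0],[-0.04,0.006,0]],"twist":[0,0,0,0,0,0,0,0]}'
python3 -m crank '{"slide":[[-0.04,0.006,0],[-0.04,0.006,0],[-0.04,0.006,0],[-0.04,0.006,0],[-0.04,0.006,0],[-0.04,0.006,0],[-0.04,0.006,0],[-0.04,0.006,0]],"twist":[0,0,0,0,0,0,0,0]}'
cat > st.py <<'E'
from h import *
from bench import status
p=np.load("pose.npy"); s=status.sense(); t=s['tool_pos']
y=np.radians(p[2]); d=t[:2]-p[:2]
print("case",round(np.cos(y)*d[0]+np.sin(y)*d[1],1),round(-np.sin(y)*d[0]+np.cos(y)*d[1],1),"z",t[2].round(1),"F",s['ft_force'].round(1),"t",s['time'],"j",s['joint_pos'].round())
E
python3 st.py
```

```text
time: 1.8
tool_pos: [290.7, 301.2, 369.9]
tcp_rot: [-179.9, 0.0, 111.0]
ft_force: [1.2, -1.1, -0.9]
finger_gap: 0.1
time: 2.6
tool_pos: [448.7, 18.7, 370.0]
tcp_rot: [-179.9, -0.0, 110.9]
ft_force: [0.5, 0.7, 0.4]
finger_gap: 0.0
case -80.0 93.8 z 370.0 F [0.5 0.7 0.4] t 2.6 j [ -4. -17.  94.   0. 103. -25.]
```

```bash
python3 -m crank '{"slide":[[-0.04,0.006,0],[-0.04,0.006,0],[-0.04,0.006,0],[-0.04,0.006,0],[-0.04,0.006,0],[-0.044,0.006,0],[0,0,0]],"twist":[0,0,0,0,0,0,0]}'
python3 -m crank '{"slide":[[0,0,0.03],[0,0,0.03],[0,0,0.03],[0,0,0.03],[0,0,0.03],[0,0,0.035],[0,0,0]],"twist":[0,0,0,0,0,0,0]}'
python3 st.py
python3 - <<'E'
from bench import viewer
import cv2
for n in ("scene","top"):
    s=viewer.snapshot(n); cv2.imwrite(f"pics/{n}1.png",s["img"][:,:,::-1])
a=cv2.imread("pics/scene1.png")[60:300,200:480];b=cv2.imread("pics/top1.png")[150:390,220:500]
cv2.imwrite("pics/c1.png",cv2.resize(cv2.hconcat([a,b]),(800,343)))
E
```

```text
time: 3.3
tool_pos: [568.7, -199.5, 366.4]
tcp_rot: [-179.7, -0.2, 110.7]
ft_force: [-0.6, -0.1, -1.3]
finger_gap: 0.2
time: 4.0
tool_pos: [564.3, -193.0, 179.3]
tcp_rot: [-179.6, -0.5, 110.9]
ft_force: [-0.5, 0.7, -0.3]
finger_gap: 0.3
case -46.8 -145.2 z 179.3 F [-0.5  0.7 -0.3] t 4.0 j [-24.   9.  89.   0.  83. -45.]
```

View pics/c1.png

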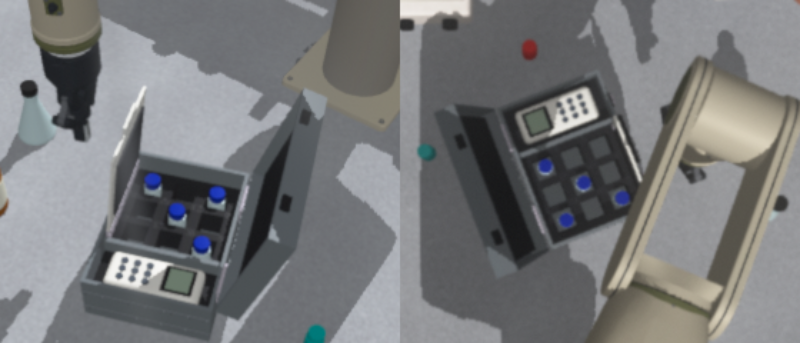

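```bash
python3 -m crank '{"slide":[[0.02,0,0],[0.02,0,0],[0.01,0,0],[0.01,0,0],[0.01,0,0],[0.01,0,0],[0,0,0]],"twist":[0,0,0,0,0,0,0]}'; python3 st.py
```

```text
time: 4.8
tool_pos: [539.8, -119.4, 186.5]
tcp_rot: [180.0, -0.0, 110.7]
ft_force: [0.2, -0.3, 0.6]
finger_gap: 0.1
case -43.7 -67.6 z 186.5 F [ 0.2 -0.3  0.6] t 4.8 j [-18.   2.  96.   0.  82. -39.]
```

```bash
python3 -m crank '{"slide":[[0.01,0,0.004],[0.01,0,0.006],[0.009,0,0.006],[0.009,0,0.007],[0.008,0,0.007],[0.007,0,0.008],[0.006,0,0.008],[0,0,0]],"twist":[0,0,0,0,0,0,0,0]}'; python3 st.py
python3 - <<'E'
from bench import viewer
import cv2
for n in ("scene","top"):
    s=viewer.snapshot(n); cv2.imwrite(f"pics/{n}2.png",s["img"][:,:,::-1])
a=cv2.imread("pics/scene2.png")[60:300,200:480];b=cv2.imread("pics/top2.png")[150:390,220:500]
cv2.imwrite("pics/c2.png",cv2.resize(cv2.hconcat([a,b]),(800,343)))
E
```

```text
time: 5.6
tool_pos: [517.9, -64.2, 138.4]
tcp_rot: [-179.9, -0.1, 110.7]
ft_force: [0.4, -0.3, 0.0]
finger_gap: 0.1
case -44.6 -8.2 z 138.4 F [ 0.4 -0.3  0. ] t 5.6 j [-13.  -1. 104.   0.  77. -33.]
```

View pics/c2.png

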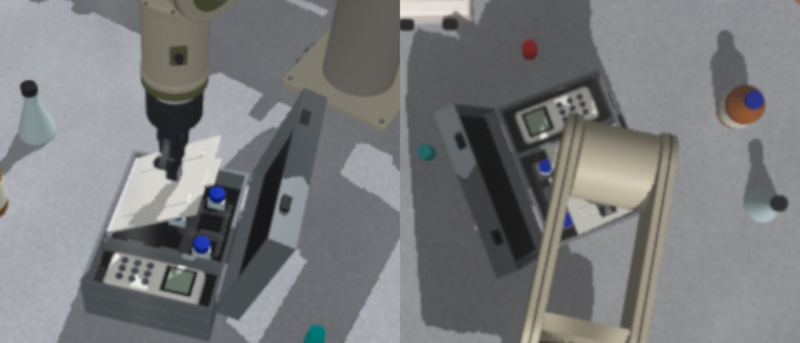

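```bash
python3 -m crank '{"slide":[[0.006,0,0.009],[0.005,0,0.009],[0.003,0,0.009],[0.003,0,0.010],[0.002,0,0.010],[0.001,0,0.010],[0.001,0,0.005],[0,0,0]],"twist":[0,0,0,0,0,0,0,0]}'; python3 st.py
```

```text
time: 6.5
tool_pos: [511.4, -45.6, 78.1]
tcp_rot: [-179.9, -0.0, 110.7]
ft_force: [1.0, 0.1, 0.3]
finger_gap: -0.2
case -44.1 11.4 z 78.1 F [1.  0.1 0.3] t 6.5 j [-11.   2. 108.  -0.  70. -31.]
```

```bash
python3 -m crank '{"slide":[[0,0,0.002],[0,0,0.001],[0,0,0]],"twist":[0,0,0]}'; python3 -m crank '{"slide":[[0,0,0.001],[0,0,0.001],[0,0,0],[0,0,0]],"twist":[0,0,0,0]}'
```

```text
time: 6.8
tool_pos: [511.9, -45.5, 77.4]
tcp_rot: [-180.0, -0.0, 110.7]
ft_force: [-12.1, 2.6, 23.9]
finger_gap: -0.3
time: 7.2
tool_pos: [512.1, -45.5, 77.0]
tcp_rot: [180.0, 0.0, 110.7]
ft_force: [-20.5, 4.7, 37.7]
finger_gap: 0.1
```

```bash
python3 -m crank '{"slide":[[0,0,-0.03],[0,0,-0.04],[0,0,-0.04],[0,0,-0.04],[0,0,-0.04],[0,0,-0.04],[0,0,-0.04],[0,0,-0.03]],"twist":[0,0,0,0,0,0,0,0]}'; python3 st.py
python3 - <<'E'
from bench import viewer
import cv2
for n in ("scene","top"):
    s=viewer.snapshot(n); cv2.imwrite(f"pics/{n}3.png",s["img"][:,:,::-1])
a=cv2.imread("pics/scene3.png")[60:300,200:480];b=cv2.imread("pics/top3.png")[150:390,220:500]
cv2.imwrite("pics/c3.png",cv2.resize(cv2.hconcat([a,b]),(800,343)))
E
```

```text
time: 8.0
tool_pos: [512.1, -45.7, 375.9]
tcp_rot: [179.9, 0.1, 110.7]
ft_force: [1.1, -0.9, -0.5]
finger_gap: -0.2
case -43.5 11.1 z 375.9 F [ 1.1 -0.9 -0.5] t 8.0 j [-11.  -7.  85.  -0. 102. -31.]
```

View pics/c3.png

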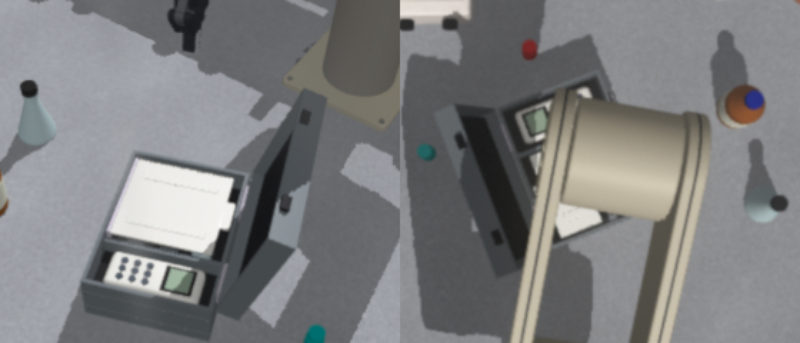

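```bash
python3 -m crank '{"slide":[[0.034,0.006,0],[0.034,0.006,0],[0.034,0.006,0],[0.034,0.006,0],[0.034,0.006,0],[0.034,0.006,0],[0.036,0.008,0],[0,0,0]],"twist":[0,0,0,0,0,0,0,0]}'; python3 -m crank '{"slide":[[0,0,0.025],[0,0,0.03],[0,0,0.03],[0,0,0.03],[0,0,0.025],[0,0,0],[0,0,0]],"twist":[0,0,0,0,0,0,0]}';python3 st.py
python3 - <<'E'
from bench import viewer
import cv2
for n in ("scene","top"):
    s=viewer.snapshot(n); cv2.imwrite(f"pics/{n}4.png",s["img"][:,:,::-1])
a=cv2.imread("pics/scene4.png")[60:300,200:480];b=cv2.imread("pics/top4.png")[150:390,220:500]
cv2.imwrite("pics/c4.png",cv2.resize(cv2.hconcat([a,b]),(800,343)))
E
```

```text
time: 8.9
tool_pos: [467.0, 198.0, 371.8]
tcp_rot: [-179.9, -0.1, 110.9]
ft_force: [-0.6, -0.8, 0.6]
finger_gap: -0.2
time: 9.6
tool_pos: [467.9, 193.9, 233.0]
tcp_rot: [-179.9, 0.0, 110.7]
ft_force: [0.0, 0.4, 0.8]
finger_gap: -0.0
case 0.0 250.8 z 233.0 F [0.  0.4 0.8] t 9.6 j [ 17.  -7. 100.  -0.  87.  -4.]
```

View pics/c4.png

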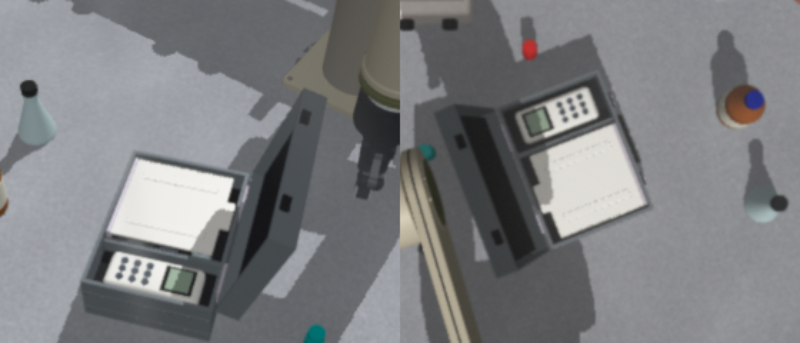

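```bash
python3 -m crank '{"slide":[[-0.02,0,0],[-0.02,0,0],[-0.01,0,0],[-0.01,0,0],[-0.01,0,0],[-0.01,0,0],[-0.01,0,-0.002],[-0.01,0,-0.002]],"twist":[0,0,0,0,0,0,0,0]}'; python3 st.py;  python3 -m crank '{"slide":[[-0.01,0,0],[-0.01,0,0],[-0.01,0,0],[-0.01,0,0],[-0.01,0,0]],"twist":[0,0,0,0,0]}'; python3 st.py
python3 - <<'E'
from bench import viewer
import cv2
for n in ("scene","top"):
    s=viewer.snapshot(n); cv2.imwrite(f"pics/{n}5.png",s["img"][:,:,::-1])
a=cv2.imread("pics/scene5.png")[60:300,200:480];b=cv2.imread("pics/top5.png")[150:390,220:500]
cv2.imwrite("pics/c5.png",cv2.resize(cv2.hconcat([a,b]),(800,343)))
E
```

```text
time: 10.5
tool_pos: [504.5, 102.2, 241.3]
tcp_rot: [179.7, -0.1, 110.8]
ft_force: [-5.4, 6.4, 17.1]
finger_gap: -0.2
case 1.8 152.1 z 241.3 F [-5.4  6.4 17.1] t 10.5 j [  6.  -6.  98.   0.  88. -15.]
time: 11.0
tool_pos: [521.8, 54.1, 238.1]
tcp_rot: [179.9, -0.0, 110.7]
ft_force: [0.5, 4.2, 4.7]
finger_gap: 0.1
case 0.9 101.0 z 238.1 F [0.5 4.2 4.7] t 11.0 j [  0.  -5.  97.   0.  88. -20.]
```

View pics/c5.png

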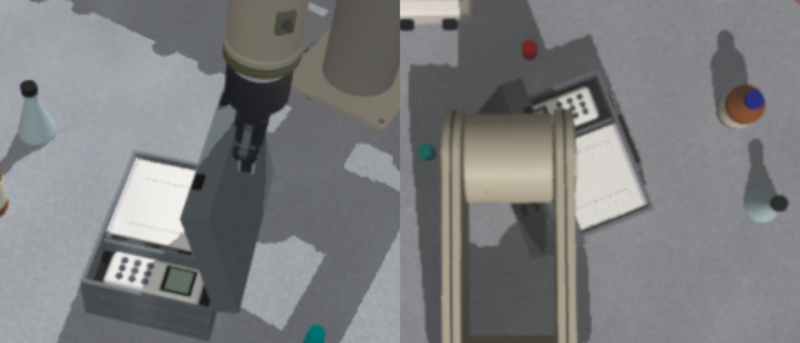

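```bash
python3 -m crank '{"slide":[[-0.011,0,0.001],[-0.011,0,0.002],[-0.011,0,0.002],[-0.011,0,0.003],[-0.01,0,0.004],[-0.009,0,0.005],[-0.009,0,0.006],[0,0,0]],"twist":[0,0,0,0,0,0,0,0]}'; python3 st.py
```

```text
time: 11.9
tool_pos: [546.3, -14.8, 213.0]
tcp_rot: [-179.9, 0.0, 110.6]
ft_force: [0.2, -0.6, 0.9]
finger_gap: -0.1
case -0.6 28.0 z 213.0 F [ 0.2 -0.6  0.9] t 11.9 j [ -7.  -0.  95.  -0.  85. -27.]
```

```bash
python3 -m crank '{"slide":[[-0.009,0,0.006],[-0.009,0,0.007],[-0.009,0,0.008],[-0.008,0,0.008],[-0.006,0,0.009],[-0.005,0,0.009],[-0.004,0,0.009],[0,0,0]],"twist":[0,0,0,0,0,0,0,0]}'; python3 st.py
```

```text
time: 12.7
tool_pos: [563.5, -60.2, 156.3]
tcp_rot: [-179.9, -0.1, 110.7]
ft_force: [-0.7, 0.7, 0.6]
finger_gap: -0.2
case -0.6 -20.6 z 156.3 F [-0.7  0.7  0.6] t 12.7 j [-11.   5.  96.   0.  79. -32.]
```

```bash
python3 -m crank '{"slide":[[-0.004,0,0.008],[-0.004,0,0.008],[-0.004,0,0.007],[-0.003,0,0.006],[-0.002,0,0.003],[0,0,0.002],[0,0,0]],"twist":[0,0,0,0,0,0,0]}'; python3 st.py
```

```text
time: 13.4
tool_pos: [570.2, -76.1, 124.1]
tcp_rot: [-180.0, 0.0, 110.7]
ft_force: [0.0, 0.0, 0.7]
finger_gap: 0.1
case 0.1 -37.9 z 124.1 F [0.  0.  0.7] t 13.4 j [-13.   8.  96.  -0.  76. -33.]
```

```bash
python3 -m crank '{"slide":[[0,0,0.001],[0,0,0.001],[0,0,0.001],[0,0,0.001],[0,0,0]],"twist":[0,0,0,0,0]}'; python3 st.py;python3 -m crank '{"slide":[[0,0,0.001],[0,0,0],[0,0,0],[0,0,0]],"twist":[0,0,0,0]}'
```

```text
time: 13.9
tool_pos: [570.7, -76.2, 122.0]
tcp_rot: [179.9, 0.1, 110.7]
ft_force: [-5.1, -0.4, 10.9]
finger_gap: 0.0
case 0.5 -38.1 z 122.0 F [-5.1 -0.4 10.9] t 13.9 j [-13.   8.  96.  -0.  76. -33.]
time: 14.3
tool_pos: [570.8, -76.1, 121.9]
tcp_rot: [179.9, 0.1, 110.7]
ft_force: [-8.8, -0.6, 17.0]
finger_gap: -0.0
```

```bash
python3 -m crank '{"slide":[[0,0,0.001],[0,0,0.001],[0,0,0],[0,0,0]],"twist":[0,0,0,0]}'; python3 -m crank '{"slide":[[0,0,-0.01],[0,0,-0.03],[0,0,-0.04],[0,0,-0.04],[0,0,-0.04],[0,0,-0.03],[-0.03,0,-0.02],[0,0,0]],"twist":[0,0,0,0,0,0,0,0]}'
python3 - <<'E'
from bench import viewer
import cv2
for n in ("scene","top"):
    s=viewer.snapshot(n); cv2.imwrite(f"pics/{n}6.png",s["img"][:,:,::-1])
a=cv2.imread("pics/scene6.png");b=cv2.imread("pics/top6.png")
cv2.imwrite("pics/c6.png",cv2.resize(cv2.hconcat([a,b]),(800,300)))
cv2.imwrite("pics/c6z.png",cv2.resize(a[120:320,200:480],(800,571)))
E
```

```text
time: 14.7
tool_pos: [570.9, -76.2, 121.7]
tcp_rot: [179.9, 0.1, 110.7]
ft_force: [-15.6, 1.2, 30.2]
finger_gap: 0.1
time: 15.5
tool_pos: [582.6, -106.3, 331.3]
tcp_rot: [179.7, 0.3, 110.6]
ft_force: [0.1, 0.6, -0.1]
finger_gap: -0.4
```

View pics/c6.png

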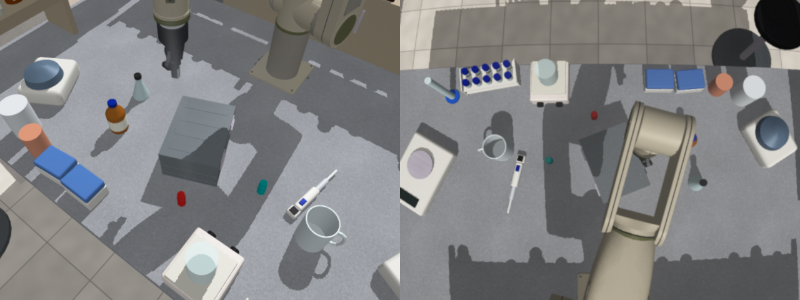

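View pics/c6z.png

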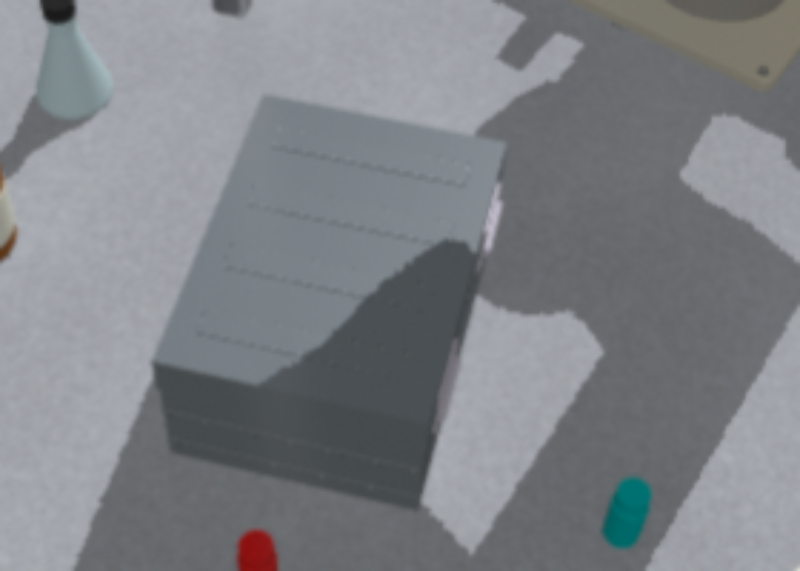

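Run:
```python
from h import *
from bench import viewer,hand_in
S=viewer.snapshot("scene");p=np.load("pose.npy");k=800/280
for a in (0,0.04,0.08): print(a,[((proj(S,W(p,cov(x,195.5,35,a)))[0]-[200,120])*k).round() for x in(131,-131)])
print(hand_in())
```

```text
0 [array([152., 360.]), array([265.,  93.])]
0.04 [array([153., 354.]), array([267.,  86.])]
0.08 [array([155., 348.]), array([268.,  79.])]
the job is handed in; nothing more can be done
None
```

The case is packed: the flap is folded fully down and the cover is pressed shut over it. I handed it in at about 15.5 s of the 54 s limit. The hand-in gave no verdict.

- **Flap:** I pushed it down with the closed fingertips. The fingers met a hard stop at 77 mm, with 38 N in the vertical direction, and the picture showed it lying flat while the cover was still open.
- **Cover:** I pushed its outer face over at walking pace, well below the slam limit. It met a hard stop at 122 mm, the shut height, with 30 N of downward press.
- **Final check:** The cover's corners in the picture lie about 1 px from where the fit puts them for 0 rad, and further from the 0.04 rad prediction. The fit of the case pose itself had errors of about 2 px, up to 5 px on one corner, so this supports "shut" but does not prove it on its own.
- **Other things:** In the last pictures the arm is clear of everything. The bottle, flask, jug, pipette and look-alikes look unmoved. I could not see the vials once the flap and cover were closed.

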